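# Hold a suspension arm in line with its hinge mount for the pin

### The arm

A 6-joint arm with a two-finger parallel gripper is mounted at the origin on the work surface. World frame = base frame: x ahead of the robot, y to its left, z up, the work surface at z = 0. Lengths are in m, angles in degrees, forces in N, time in s.
With the tool pointing down it reaches from about 0.425 to 0.95 m from the base axis. Payload 14.7 kg.
Tool frame: the origin (TCP) lies on the mounting face of the last link; the fingertips stand 173 mm ahead of it and the grasp point (between the pads) lies 155 mm ahead of it; x points along the fingers, z is the direction in which the jaws open and shut, and the axes are right-handed (so a half turn about x gives the same grasp; the last joint's range is limited). The gripper opens to 85 mm and grips with 20 to 120 N. Pads are 22 mm wide; open, the fingers measure 114 mm over their backs; the gripper's body (76 mm by 85 mm) begins 54 mm behind the grasp point. The pads swing forward as they close: fully open they stand 13 mm farther back than shut.
Start: joints at [-76.696, 27.513, 91.461, -0, 61.026, -2.67], TCP at [0.179, -0.625, 0.405] pointing down, gripper open.
Joint ranges: [-157.49, 157.49], [-46.99, 117.5], [13.45, 153.17], [-89.5, 269.5], [5.16, 153.95], [-167.48, 167.48]. Speed limits (degrees/s): [108.29, 108.29, 136.94, 172.46, 172.46, 172.46].

### API

Orientations are given as a 3x3 rotation matrix whose columns are the frame's x, y, z axes.
In Python, from workcell import ctrl gives the robot as it stands.
- The arm moves only by the tool send_rows, never from a script. Its argument "rows" is text: rows parted by semicolons, each of 5 numbers parted by spaces: the shift along the tool's x, y, z in mm, then the turn about the tool's x in rad, then the finger opening in mm, from 0 to 85.4. A call has 1 to 5 rows; each row shifts and turns the commanded pose from where the row before left it, along the tool's axes as they then stand; what a row does not reach is not made up. A row lasts 1/8 s, in which the tool goes at most 62.5 mm and 10.7 degrees, less where a joint would pass 70% of its speed; a pose out of reach is approached as far as the arm can. A call with a gripper value outside its range is refused whole. The fingers move at their own pace and stop on an object; "force" is the grip in N (left out, the last holds). Time passes only in rows, so rows that do not move let the fingers close. It gives the time, the measured TCP pose, the force and the opening at its end, in the units of the state.
- ctrl.observe(): the state, without advancing time (a new reading comes with each control period).
- ctrl.read_camera(name): name is "scene" or "side" or "wrist"; returns the picture (400x640x3 uint8, blue, green, red); there is no depth.
- ctrl.camera_info(name): a dict with "fov_y" (degrees; the focal length in pixels is half the picture's height over the tangent of half this angle, whatever the lens; pixels are square), "cx", "cy" (the principal point, pixels), "eye" and "orientation" of the camera in the world. Camera axes: x right, y up, looking along -z (the intrinsics and any distortion apply to the point x, -y, -z); pixel columns grow to the right and rows downward; lengths in m; the calibration is good to about 2 mm. The wrist camera is an equidistant fisheye: a pixel r from the principal point sees the ray r / f radians off the axis. A picture is of the moment at which its call begins: read the wrist's pose just before it. camera_info takes no time and is no camera call; for the wrist camera it gives the pose at the moment of the call.
- ctrl.hand_in(): hands the job in, once; it reports no verdict.
The state is a dict: "t": time; "q": joint angles; "joint_vel": joint speeds; "effort": joint torques, N m; "ee_pos": TCP position; "eef_rot": TCP orientation; "contact_force": force on the tool from outside, world axes, zero at the start; "wrist_torque": the same for the moment, N m; "grip_width": finger opening in m.
Only numpy, scipy, OpenCV 4.12 (cv2) and the standard library are available. Lean on these libraries where they do the work, as an engineer would, in place of code of your own. Each camera call takes 0.05 s, during which the arm holds its last target. There are 200 camera calls.

### The job

The model car on the pit stand has two hinge mounts on the side facing you; one already carries its suspension arm, the other is empty with a hinge pin just started in one lug. Pick up the loose suspension arm, bring its wide hinge barrel between the two lugs of the empty mount, with the rest of the arm pointing straight out from the car and level, so that the barrel's hole lines up with the lug holes and the pin could be pushed through; finish while still holding it there in the gripper, still and clear of the car rather than resting on it. Leave the other things on the table where they are.

Things in the scene. Friction and masses are not known exactly. Their poses are not given: they have to be found in the camera images.
- wishbone_mid (a point): Loose suspension arm, bare aluminium, about 100 g, flat on the table, left or right: middle of its straight web, half-way up (8 mm above the table). +x along the arm to its hinge barrel (within 58 degrees of straight away from the robot), y across, z up. Web 22 mm wide (y), 14 mm thick, parallel-sided 28 mm to +x and 36 mm to -x of here: take it across y from above.
- wishbone_hinge (a point): Centre of the loose arm's wide hinge barrel, on its hole's axis, 45 mm from wishbone_mid along the arm's +x, same height, same axes. Barrel: 16 mm outer diameter, 40 mm long along y, 8 mm through hole; a 34 mm wide shoulder joins it to the web.
- wishbone_tip (a point): Centre of the narrow outer end of the loose arm (block 26 mm wide, 16 mm thick), 42 mm from wishbone_mid along the arm's -x.
- mount_left (a point): Hinge mount at the car's left end (greater y): centre of the gap between its two lugs, on the axis of their 8 mm holes, 95 mm above the table. y along the hole axis and the car, x into the car away from the robot, z up. Gap 48 mm wide, lugs 7 mm thick, reaching 13 mm above and 10 mm to the robot's side of the axis. The gap is open above and towards the robot.
- mount_right (a point): The same kind of mount at the car's right end, 300 mm from mount_left along the car; same axes and sizes. In both mounts a black bulkhead stands behind the gap, 13 mm from the axis (5 mm clear of a centred barrel), top 19 mm above the axis; the chassis plate lies 13 mm below the axis (5 mm clear of the barrel).
- fitted_hinge (a point): Hinge axis centre of the arm that is already fitted with its pin: it lies at the mount that is taken (left or right, changing from start to start). That arm is fixed, shaped like the loose one, and sticks out 94 mm to the robot's side, drooping 17 degrees.
- pin_hinge (a point): Centre of the empty mount's gap. A fixed steel hinge pin of 5 mm diameter is started in its +y lug and sticks out of it by 53 mm, away from the gap; it does not reach into the gap.
- wheel_mid (a point): Bystander: centre of a wheel lying flat, 100 mm diameter, 40 mm high. It lies on the side of the table where the loose arm is not.
- damper_mid (a point): Bystander: middle of a coil-over damper lying on the table, 120 mm long, 20 mm thick.
- driver_grip (a point): Bystander: the handle of a screwdriver, 170 mm long.
- glue_mid (a point): Bystander: centre of a white glue bottle, 56 mm diameter, 130 mm high.
- spray_mid (a point): Bystander: centre of a spray can, 60 mm diameter, 170 mm high.
- battery_mid (a point): Bystander: centre of a grey battery pack, 138 x 46 x 25 mm.
- car: The fixed car on its stand, about 250 x 420 mm, up to 155 mm high; origin on the table under the middle of the chassis; x away from the robot, y along the car. The hinge line is 75 mm to the robot's side of the origin. Near the mounts, parts higher than the bulkheads stand at least 45 mm behind the hinge line.
- wishbone: The loose suspension arm as a whole; origin on its underside, 8 mm below wishbone_mid, same axes.
Things that resemble listed ones, but are neither listed nor needed, are in the scene too. Of the things that look like the wishbone, take the one that is farthest to the robot's right at the start.

How it is judged (in metres and radians):
On the way:
1. the loose arm is lifted off the table in the gripper (height (world z) of wishbone_mid above 0.04 m and contact force between the fingers and wishbone above 1 N), for 0.2 s.
At the end, for the whole second after the job is handed in: The loose arm is held by the fingers at the empty mount, still: barrel axis within 3 mm of the lug hole axis in x and z, within 6 mm along it, parallel within 0.1 rad; the arm pointing out from the car, level within 0.2 rad, not leaning on the car (under 1.5 N) (((x of wishbone_hinge in the frame of mount_left between -0.003 and 0.003 m and y of wishbone_hinge in the frame of mount_left between -0.006 and 0.006 m and z of wishbone_hinge in the frame of mount_left between -0.003 and 0.003 m and angle between the y axis of wishbone_hinge and the y axis of mount_left, either way round below 0.1 rad and x of wishbone_tip in the frame of mount_left below -0.06 m and horizontal distance between fitted_hinge and mount_left above 0.1 m) or (x of wishbone_hinge in the frame of mount_right between -0.003 and 0.003 m and y of wishbone_hinge in the frame of mount_right between -0.006 and 0.006 m and z of wishbone_hinge in the frame of mount_right between -0.003 and 0.003 m and angle between the y axis of wishbone_hinge and the y axis of mount_right, either way round below 0.1 rad and x of wishbone_tip in the frame of mount_right below -0.06 m and horizontal distance between fitted_hinge and mount_right above 0.1 m)) and angle between wishbone_mid's own z axis and vertical below 0.2 rad and contact force between the fingers and wishbone above 1 N and contact force between wishbone and car below 1.5 N and height (world z) of wishbone_hinge above 0.085 m and linear speed of wishbone below 0.02 m/s and angular speed of wishbone below 0.2 rad/s); the arm keeps its last pose, push and grip.
It fails at once if a bystander (wheel, damper, screwdriver, glue bottle, spray can, battery) is moved by more than 30 mm (distance of any of wheel_mid, damper_mid, driver_grip, glue_mid, spray_mid, battery_mid from where it was at the start of the episode above 0.03 m).
It also fails if it takes over 38 s, if anything falls off the work surface, if the arm or the gripper's body presses on something with over 40 N, if the wrist force passes 120 N, or if a joint passes its speed limit or range.

## Working session

There is one attempt and no reset: what is moved stays moved. The work goes in short steps, Python scripts to look and compute and a tool call to move; the robot and the scene stay as the last step left them, time stands still between calls to the robot, and variables do not carry over. Pictures are saved under pics/ and viewed, about 8 in all and at most 12, crops included, and the job is handed in when it is done.

Besides the shell and the picture viewer there is one more tool, called after "Call:" by a JSON object that holds its "method" and its "body". send_rows: Moves the arm, as the interface text tells. Its arguments: {"type":"object","properties":{"rows":{"type":"string"},"force":{"type":"number"}},"required":["rows"]}

```bash
mkdir -p pics; ls; cat > h.py <<'E'
import numpy as np, cv2, json
from workcell import ctrl
def ray(name,u,v,info=None):
    i=info or ctrl.camera_info(name); f=200/np.tan(np.radians(i['fov_y'])/2)
    x,y=(u-i['cx'])/f,(v-i['cy'])/f
    if name=='wrist':
        r=np.hypot(x,y); s=np.sin(r)/max(r,1e-9); d=np.array([x*s,-y*s,-np.cos(r)])
    else: d=np.array([x,-y,-1.])
    d=np.array(i['orientation']).reshape(3,3)@d
    return np.array(i['eye']),d/np.linalg.norm(d)
def plane(name,u,v,z,info=None):
    e,d=ray(name,u,v,info); return e+d*(z-e[2])/d[2]
def proj(name,p,info=None):
    i=info or ctrl.camera_info(name); f=200/np.tan(np.radians(i['fov_y'])/2)
    c=np.array(i['orientation']).reshape(3,3).T@(np.array(p)-i['eye']); x,y,z=c[0],-c[1],-c[2]
    if name=='wrist':
        r=np.hypot(x,y); k=np.arctan2(r,z)/max(r,1e-9)
    else: k=1/z
    return np.array([i['cx']+f*x*k,i['cy']+f*y*k])
def tri(*rays):
    A=sum(np.eye(3)-np.outer(d,d) for e,d in rays); b=sum((np.eye(3)-np.outer(d,d))@e for e,d in rays)
    p=np.linalg.solve(A,b); return p,[np.linalg.norm(np.cross(p-e,d)) for e,d in rays]
E
python3 - <<'E'
from h import *
for n in ('scene','side','wrist'):
    i=ctrl.camera_info(n); print(n,{k:np.round(v,4).tolist() if not isinstance(v,str) else v for k,v in i.items()})
    np.save(f'info_{n}.npy',i,allow_pickle=True)
    cv2.imwrite(f'pics/{n}0.png',ctrl.read_camera(n))
print(ctrl.observe())
E
```

```text
pics
scene {'fov_y': 46.5797, 'cx': 319.5473, 'cy': 204.1269, 'eye': [1.024, -0.5928, 1.3438], 'orientation': [[0.7516, -0.5661, 0.3386], [0.6596, 0.6502, -0.3771], [-0.0067, 0.5068, 0.8621]]}
side {'fov_y': 42.9888, 'cx': 320.6857, 'cy': 196.6551, 'eye': [-0.0228, 0.8874, 1.1868], 'orientation': [[-0.8566, 0.3683, -0.3615], [-0.5159, -0.6241, 0.5868], [-0.0095, 0.6891, 0.7246]]}
wrist {'fov_y': 65.7065, 'cx': 321.2966, 'cy': 201.5038, 'eye': [0.2502, -0.6046, 0.3731], 'orientation': [[0.2764, 0.9199, 0.2781], [-0.961, 0.2649, 0.0788], [-0.0012, -0.289, 0.9573]]}
{'t': 0.15, 'q': array([-7.66963006e+01,  2.75404433e+01,  9.14862156e+01, -6.00965962e-04,
        6.10273812e+01, -2.66921569e+00]), 'joint_vel': array([ 0.00857957, -0.09435641, -0.1014817 , -0.06411767, -0.13017701,
        0.06513032]), 'effort': array([ 1.43147005e-03, -9.51147723e+01, -4.30458105e+01,  2.04030025e-04,
        8.17749999e-03, -8.77642172e-07]), 'ee_pos': array([ 0.17885831, -0.62473898,  0.40422793]), 'eef_rot': array([[-2.25967159e-04,  9.61390493e-01,  2.75187699e-01],
       [ 9.15755868e-04,  2.75187790e-01, -9.61390057e-01],
       [-9.99999555e-01,  3.47621698e-05, -9.42582388e-04]]), 'contact_force': array([ 0.24197013, -0.56426769,  0.61534925]), 'wrist_torque': array([ 0.10017296, -0.00448025,  0.04705583]), 'grip_width': 0.08511486392022359}
```

View pics/scene0.png

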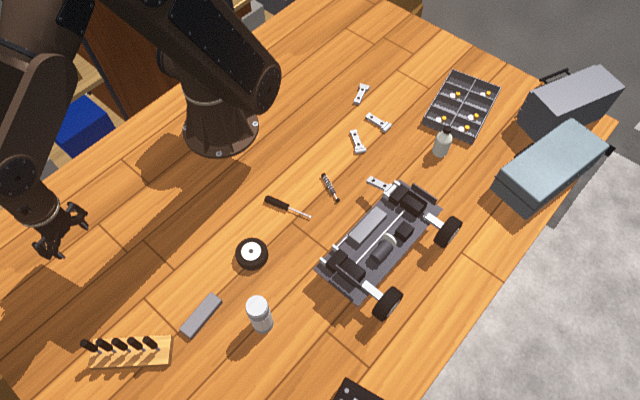

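View pics/side0.png

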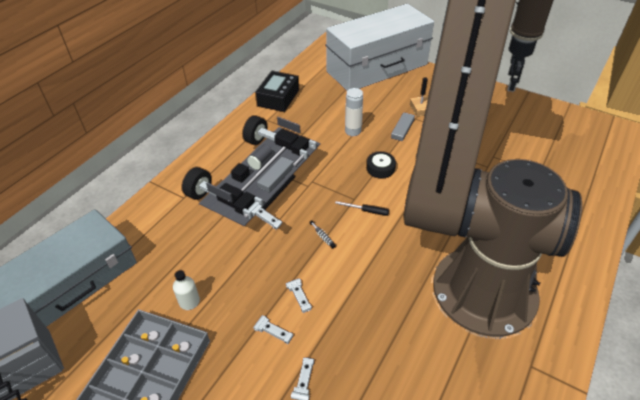

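View pics/wrist0.png

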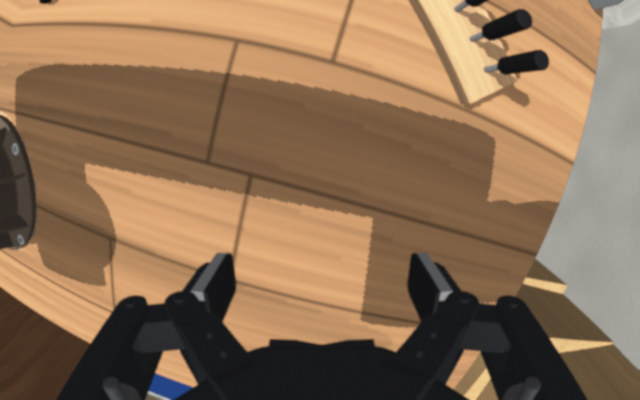

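The scene view shows three loose arms at pixels (361,95), (377,122) and (358,141). The fitted arm is at (380,185), so the right mount, near (330,262), is empty. The side view shows the arms at (303,378), (273,328) and (299,295).

```bash
python3 - <<'E'
from h import *
I={n:np.load(f'info_{n}.npy',allow_pickle=True).item() for n in('scene','side')}
for n,roi in(('scene',(335,75,65,85)),('side',(245,270,85,130))):
    im=cv2.imread(f'pics/{n}0.png'); x,y,w,h=roi; c=im[y:y+h,x:x+w]
    hsv=cv2.cvtColor(c,cv2.COLOR_BGR2HSV); m=((hsv[...,1]<70)&(hsv[...,2]>120)).astype(np.uint8)
    m=cv2.morphologyEx(m,cv2.MORPH_CLOSE,np.ones((3,3)))
    k,l,s,ce=cv2.connectedComponentsWithStats(m)
    for j in range(1,k):
        if s[j,4]<80: continue
        ys,xs=np.nonzero(l==j); P=np.array([plane(n,a+x,b+y,.012,I[n])[:2] for a,b in zip(xs,ys)])
        mu=P.mean(0); w_,V=np.linalg.eigh(np.cov((P-mu).T)); t=(P-mu)@V[:,1]
        print(n,s[j,4],ce[j]+[x,y],mu.round(4),'ang',np.degrees(np.arctan2(V[1,1],V[0,1])).round(1),'ext',t.min().round(3),t.max().round(3),'z=0.012')
for n,u,v in(('scene',328,262),('side',314,145),('scene',373,182),):
    print(n,plane(n,u,v,.095,I[n]))
for n,r,(x,y,w,h) in(('scene',5,(290,165,160,120)),('side',5,(170,110,160,120))):
    c=cv2.imread(f'pics/{n}0.png')[y:y+h,x:x+w]; cv2.imwrite(f'pics/{n}c.png',cv2.resize(c,None,fx=5,fy=5,interpolation=2))
E
```

```text
scene 151 [360.86092715  92.26490066] [0.2901 0.4724] ang 109.5 ext -0.055 0.046 z=0.012
scene 188 [378.56382979 121.68085106] [0.4318 0.4   ] ang -178.8 ext -0.045 0.055 z=0.012
scene 190 [357.00526316 141.87894737] [0.4308 0.2744] ang 145.7 ext -0.048 0.06 z=0.012
side 377 [298.93633952 294.03448276] [0.4269 0.2766] ang 146.4 ext -0.049 0.057 z=0.012
side 461 [272.26898048 329.21691974] [0.4286 0.4002] ang -178.1 ext -0.048 0.055 z=0.012
side 511 [303.03131115 380.82191781] [0.2882 0.4738] ang 108.2 ext -0.06 0.048 z=0.012
scene [ 0.68063515 -0.17700122  0.095     ]
side [ 0.66161848 -0.18621     0.095     ]
scene [0.60842802 0.12775242 0.095     ]
```

View pics/scenec.png

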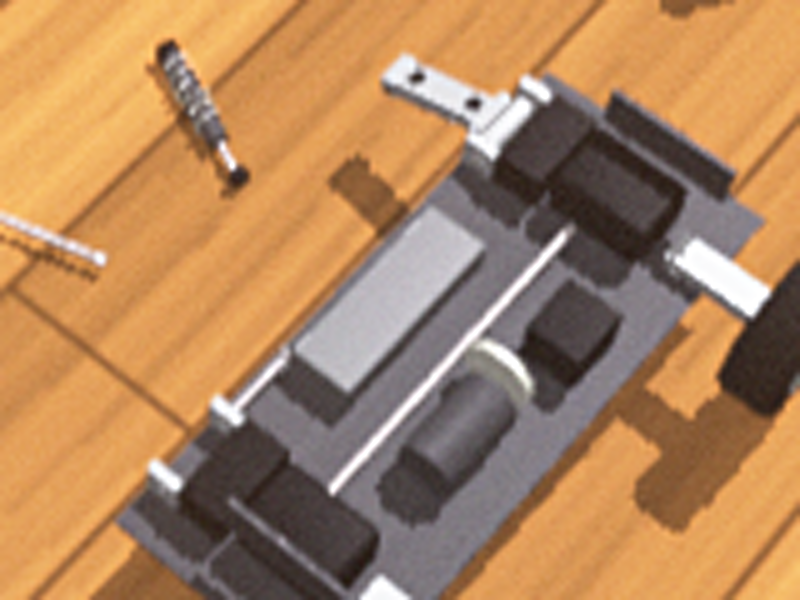

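The crop shows the empty mount's lugs at scene (335,247) and (322.6,260.6), with the pin sticking out to +y. The arm to take, the rightmost, is near (0.43, 0.275), and both views agree on it. I'll move the wrist camera over the empty mount next.

Call:
{"method": "send_rows", "body": {"rows": "0 52 -27 0 85; 0 52 -27 0 85; 0 52 -27 0 85; 0 52 -27 0 85; 0 52 -27 0 85", "force": 60}}

```text
t: 0.78
ee_pos: [0.3928, -0.4221, 0.4047]
eef_rot: [[0.0, 0.961, 0.275], [0.0, 0.275, -0.961], [-1.0, 0.0, -0.0]]
contact_force: [0.6, -0.6, -0.2]
grip_width: 0.0851
```

Call:
{"method": "send_rows", "body": {"rows": "0 52 -27 0 85; 0 52 -27 0 85; 0 52 -27 0 85; 0 52 -27 0 85; 0 52 -27 0 85"}}

```text
t: 1.4
ee_pos: [0.6057, -0.2206, 0.4046]
eef_rot: [[-0.0, 0.961, 0.275], [-0.0, 0.275, -0.961], [-1.0, -0.0, -0.0]]
contact_force: [0.5, -0.5, -0.2]
grip_width: 0.0849
```

Call:
{"method": "send_rows", "body": {"rows": "0 52 -27 0 85; 0 0 0 0 85; 0 0 0 0 85; 0 0 0 0 85"}}

```text
t: 1.9
ee_pos: [0.6463, -0.1829, 0.4046]
eef_rot: [[-0.001, 0.962, 0.274], [-0.0, 0.274, -0.962], [-1.0, -0.001, -0.0]]
contact_force: [-0.8, -0.5, 0.1]
grip_width: 0.0844
```

```bash
cat > snap.py <<'E'
from h import *
import sys
def snap(tag):
    s=ctrl.observe(); i=ctrl.camera_info('wrist'); im=ctrl.read_camera('wrist')
    cv2.imwrite(f'pics/{tag}.png',im); np.save(f'info_{tag}.npy',i,allow_pickle=True)
    print(tag,'t',round(s['t'],2),'tcp',s['ee_pos'].round(4),'y',s['eef_rot'][:,1].round(4),'x',s['eef_rot'][:,0].round(4),'F',s['contact_force'].round(1),'w',round(s['grip_width'],4),'vel',abs(s['joint_vel']).max().round(2))
    return im,i
if __name__=='__main__': snap(sys.argv[1])
E
python3 snap.py w1
```

```text
w1 t 1.9 tcp [ 0.6463 -0.1829  0.4046] y [ 9.617e-01  2.741e-01 -5.000e-04] x [-5.e-04 -0.e+00 -1.e+00] F [-0.8 -0.5  0.1] w 0.0844 vel 0.28
```

View pics/w1.png

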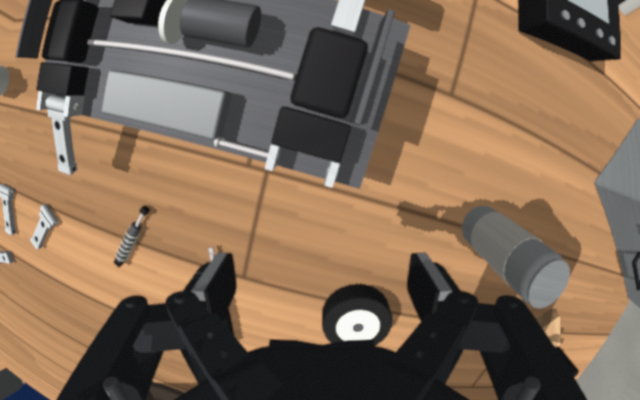

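The wrist view shows the empty mount's lugs at (273,157) and (332,173), the pin at (240,148), and the fitted mount at (58,103). I'll take a second view 17 cm further on for triangulation, on the way to the arm.

Call:
{"method": "send_rows", "body": {"rows": "0 -10 -56 0 85; 0 -10 -56 0 85; 0 -10 -56 0 85; 0 0 0 0 85; 0 0 0 0 85"}}

```text
t: 2.58
ee_pos: [0.572, -0.0294, 0.4052]
eef_rot: [[0.001, 0.961, 0.275], [-0.0, 0.275, -0.961], [-1.0, 0.001, 0.001]]
contact_force: [0.5, -0.2, 0.6]
grip_width: 0.0852
```

```bash
python3 snap.py w2
```

```text
w2 t 2.58 tcp [ 0.572  -0.0294  0.4052] y [9.615e-01 2.750e-01 9.000e-04] x [ 1.e-03 -4.e-04 -1.e+00] F [ 0.5 -0.2  0.6] w 0.0852 vel 0.94
```

Call:
{"method": "send_rows", "body": {"rows": "0 -10 -56 0 85; 0 -10 -56 0 85; 0 -10 -56 0 85; 0 -10 -56 0 85; 0 -10 -56 0 85"}}

```text
t: 3.25
ee_pos: [0.447, 0.2273, 0.4048]
eef_rot: [[0.001, 0.962, 0.273], [0.0, 0.273, -0.962], [-1.0, 0.001, -0.0]]
contact_force: [1.7, 0.0, 0.3]
grip_width: 0.0851
```

Call:
{"method": "send_rows", "body": {"rows": "20 -10 -56 0 85; 10 0 0 0.17 85; 10 0 0 0.17 85; 10 0 0 0.17 85; 10 0 0 0.17 85"}}

```text
t: 3.88
ee_pos: [0.423, 0.2771, 0.3443]
eef_rot: [[0.0, 0.918, -0.397], [0.0, -0.397, -0.918], [-1.0, 0.0, -0.0]]
contact_force: [-0.1, -0.0, -0.3]
grip_width: 0.0851
```

Call:
{"method": "send_rows", "body": {"rows": "10 0 0 0.17 85; 10 0 0 0 85; 0 0 0 0 85; 0 0 0 0 85"}}

```text
t: 4.38
ee_pos: [0.4222, 0.2777, 0.3249]
eef_rot: [[0.0, 0.842, -0.539], [0.0, -0.539, -0.842], [-1.0, 0.0, -0.0]]
contact_force: [-0.2, -0.2, 0.1]
grip_width: 0.0852
```

```bash
python3 - <<'E'
from snap import *
im,i=snap('w3')
x0,y0=plane('wrist',321,201,.012,i)[:2]; print('axis',x0,y0)
a=cv2.imread('pics/w1.png')[125:200,200:350]; b=cv2.imread('pics/w2.png')
print(proj('wrist',[.67,-.18,.1],np.load('info_w2.npy',allow_pickle=True).item()))
u,v=proj('wrist',[.67,-.18,.1],np.load('info_w2.npy',allow_pickle=True).item()).astype(int)
u=min(max(u,75),565);v=max(v,38)
b=b[v-38:v+37,u-75:u+75]; print('crop b origin',u-75,v-38)
c=np.vstack([cv2.resize(k,None,fx=4,fy=4,interpolation=2) for k in(a,b)])
cv2.imwrite('pics/ab.png',c)
E
```

```text
w3 t 4.38 tcp [0.4222 0.2777 0.3249] y [ 8.423e-01 -5.390e-01  1.000e-04] x [ 1.e-04  1.e-04 -1.e+00] F [-0.2 -0.2  0.1] w 0.0852 vel 0.69
axis 0.413643067478209 0.2836661213819358
[494.95052359 142.31984928]
crop b origin 419 104
```

View pics/ab.png

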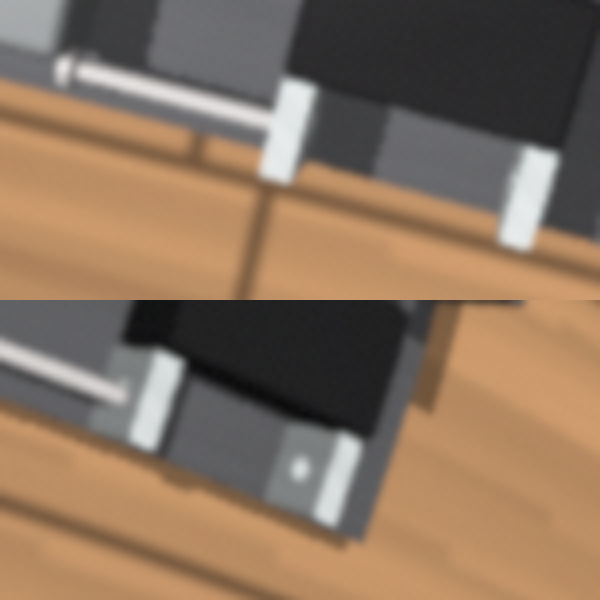

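View pics/w3.png

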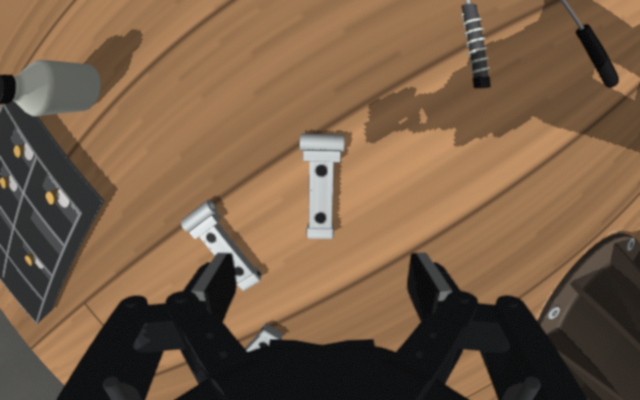

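The crops show both lug tops clearly in the two views. The w3 view shows the target arm upright, with its barrel at (322,144), its tip at (320,234), and its web centre at about (321,190). It is roughly aligned with the tool.

```bash
python3 - <<'E'
from h import *
L=lambda t:np.load(f'info_{t}.npy',allow_pickle=True).item()
i1,i2,i3=L('w1'),L('w2'),L('w3')
c=lambda x,y,o:((x+.5)/4-.5+o[0],(y+.5)/4-.5+o[1])
A={'Lb':(302,82),'Lf':(276,180),'Rb':(541,150),'Rf':(516,246)}
B={'Lb':(173,52),'Lf':(142,145),'Rb':(350,134),'Rf':(326,222)}
P={}
for k in A:
    P[k],e=tri(ray('wrist',*c(*A[k],(200,125)),i1),ray('wrist',*c(*B[k],(419,104)),i2))
    print(k,P[k].round(4),np.round(e,4),plane('wrist',*c(*A[k],(200,125)),.108,i1).round(4),plane('wrist',*c(*B[k],(419,104)),.108,i2).round(4))
y=(P['Lb']+P['Lf']-P['Rb']-P['Rf'])/2; print('gap',np.linalg.norm(y),'yaw',np.degrees(np.arctan2(-y[0],y[1])))
m=sum(P.values())/4; print('mean',m)
im=cv2.imread('pics/w3.png'); c=im[120:245,290:355]; hsv=cv2.cvtColor(c,cv2.COLOR_BGR2HSV)
M=((hsv[...,1]<60)&(hsv[...,2]>100)).astype(np.uint8); M=cv2.morphologyEx(M,cv2.MORPH_CLOSE,np.ones((7,7)))
k,l,s,_=cv2.connectedComponentsWithStats(M); j=1+s[1:,4].argmax(); ys,xs=np.nonzero(l==j); xs=xs+290; ys=ys+120
G=np.array([plane('wrist',a,b,.014,i3)[:2] for a,b in zip(xs,ys)])
mu=G.mean(0); w,V=np.linalg.eigh(np.cov((G-mu).T)); d=V[:,1]*np.sign(V[0,1])
for _ in range(3):
    t=(G-mu)@d; n=np.array([-d[1],d[0]]); q=(G-mu)@n
    cs=np.array([(a,(q[(t>=a)&(t<a+.004)].min()+q[(t>=a)&(t<a+.004)].max())/2) for a in np.arange(-.04,.03,.004)])
    s=np.polyfit(cs[:,0],cs[:,1],1); d=d+s[0]*n; d/=np.linalg.norm(d)
print('axis fit',s,'yaw',np.degrees(np.arctan2(d[1],d[0])))
t=(G-mu)@d; n=np.array([-d[1],d[0]]); q=(G-mu)@n; print('len',t.min(),t.max(),t.max()-t.min())
for a in np.arange(t.min(),t.max(),.008):
    k=(t>=a)&(t<a+.004); print(round(a-t.min(),3),q[k].min().round(4),q[k].max().round(4),end=' | ')
mid=mu+d*(t.max()-.053); print('\nmid from barrel end',mid,'from tip',mu+d*(t.min()+.049))
for n_ in('scene','side'):
    print(n_,'mid px',proj(n_,[*mid,.015],L(n_)))
E
```

```text
Lb [ 0.6788 -0.1323  0.1081] [0.0005 0.0005] [ 0.6784 -0.1325  0.108 ] [ 0.6792 -0.1322  0.108 ]
Lf [ 0.656  -0.1321  0.1077] [0.0003 0.0003] [ 0.6558 -0.1323  0.108 ] [ 0.6563 -0.1318  0.108 ]
Rb [ 0.6783 -0.1863  0.1077] [0.0004 0.0004] [ 0.678  -0.1864  0.108 ] [ 0.6786 -0.1858  0.108 ]
Rf [ 0.656  -0.1872  0.1081] [0.0001 0.0001] [ 0.6558 -0.1872  0.108 ] [ 0.656  -0.1872  0.108 ]
gap 0.05450093738860924 yaw -0.31967603948878925
mean [ 0.66727703 -0.15947658  0.10790089]
axis fit [ 3.71243258e-07 -8.23672448e-05] yaw -33.46191735054294
len -0.05773436251772181 0.043216553471136405 0.10095091598885822
0.0 -0.0118 0.0128 | 0.008 -0.0126 0.0128 | 0.016 -0.0114 0.0109 | 0.024 -0.0112 0.0109 | 0.032 -0.0109 0.0109 | 0.04 -0.0107 0.011 | 0.048 -0.0115 0.011 | 0.056 -0.0112 0.011 | 0.064 -0.0111 0.0111 | 0.072 -0.0163 0.0112 | 0.08 -0.0171 0.0167 | 0.088 -0.0205 0.0204 | 0.096 -0.0203 0.0195 | 
mid from barrel end [0.42247974 0.27831156] from tip [0.42335494 0.27773311]
scene mid px [355.93424185 139.45366434]
side mid px [299.87356171 294.48604933]
```

The measurements fit the given sizes:

| Feature | Measured | Given |
|---|---|---|
| Lug tops (z) | 0.108 m | 0.108 m |
| Lug spacing | 54.5 mm | 55 mm |
| Arm length | 101 mm | 102 mm |
| Web width | 22 mm | 22 mm |

The mount is at about (0.6658, -0.1595, 0.095) with yaw near 0. The arm's mid is at about (0.423, 0.278) with yaw -33.5°. I'll descend now.

Call:
{"method": "send_rows", "body": {"rows": "40 0.5 0 0.015 60; 40 0 0 0 60; 40 0 0 0 60; 20 0 0 0 60; 0 0 0 0 60"}}

```text
t: 5.05
ee_pos: [0.422, 0.2774, 0.1839]
eef_rot: [[-0.002, 0.834, -0.552], [-0.001, -0.552, -0.834], [-1.0, -0.001, 0.002]]
contact_force: [-0.5, -0.7, -0.1]
grip_width: 0.0602
```

Call:
{"method": "send_rows", "body": {"rows": "8 0 0 0 60; 0 0 0 0 60; 0 0 0 0 60"}}

```text
t: 5.42
ee_pos: [0.4225, 0.2777, 0.1773]
eef_rot: [[0.001, 0.833, -0.553], [0.001, -0.553, -0.833], [-1.0, 0.0, -0.001]]
contact_force: [0.2, 0.2, 1.0]
grip_width: 0.06
```

Call:
{"method": "send_rows", "body": {"rows": "0 0 0 0 10; 0 0 0 0 10; 0 0 0 0 10; 0 0 0 0 10; 0 0 0 0 10", "force": 60}}

```text
t: 6.05
ee_pos: [0.4223, 0.2776, 0.1772]
eef_rot: [[0.0, 0.833, -0.553], [0.0, -0.553, -0.833], [-1.0, 0.0, -0.0]]
contact_force: [-1.3, -0.7, 11.6]
grip_width: 0.0203
```

Call:
{"method": "send_rows", "body": {"rows": "0 0 0 0 10; 0 0 0 0 10; -3 0 0 0 10; -10 0 0 0 10; -30 0 0 0 10"}}

```text
t: 6.68
ee_pos: [0.4218, 0.2773, 0.2197]
eef_rot: [[-0.002, 0.833, -0.553], [-0.001, -0.553, -0.833], [-1.0, -0.001, 0.002]]
contact_force: [0.9, 0.3, -0.8]
grip_width: 0.0202
```

Call:
{"method": "send_rows", "body": {"rows": "-40 0 0 0 10; -40 0 0 0 10; 0 0 0 0 10; 0 0 0 0 10"}}

```text
t: 7.18
ee_pos: [0.4221, 0.2774, 0.2997]
eef_rot: [[0.0, 0.833, -0.553], [0.0, -0.553, -0.833], [-1.0, 0.0, -0.0]]
contact_force: [-0.1, -0.1, -1.7]
grip_width: 0.0203
```

```bash
python3 - <<'E'
from snap import *
im,i=snap('w4'); cv2.imwrite('pics/w4c.png',cv2.resize(im[120:400,180:460],None,fx=2,fy=2,interpolation=2))
cv2.imwrite('pics/side4.png',ctrl.read_camera('side')); cv2.imwrite('pics/scene4.png',ctrl.read_camera('scene'))
E
```

```text
w4 t 7.17 tcp [0.4221 0.2774 0.2997] y [ 8.331e-01 -5.532e-01  1.000e-04] x [ 1.e-04  1.e-04 -1.e+00] F [-0.1 -0.1 -1.7] w 0.0203 vel 1.23
```

View pics/w4c.png

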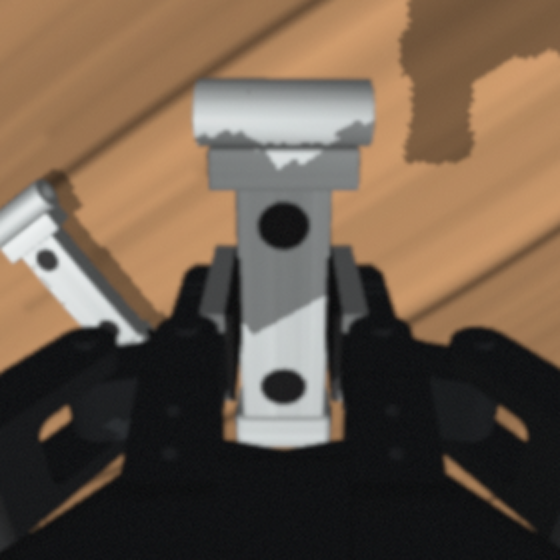

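The arm is held squarely: the barrel spans crop (193..375, 80..145) and the web sits between the pads. Next I'll check the hinge in the tool frame against the nominal.

```bash
python3 - <<'E'
from h import *
i=np.load('info_w4.npy',allow_pickle=True).item()
s=ctrl.observe(); T=s['ee_pos']; R=s['eef_rot']
c=lambda p:((p-[180,120])*2+.5).round(1)
for nm,q in dict(endL=(.1692,.0455,-.02),endR=(.1692,.0455,.02),farL=(.1692,.0535,-.02),farR=(.1692,.0535,.02),topL=(.1612,.0455,-.02),topR=(.1612,.0455,.02),
  hole1=(.1622,.0215,0),tipend=(.1612,-.0485,0),webL=(.1622,.015,-.011),webR=(.1622,.015,.011)).items():
    print(nm,c(proj('wrist',T+R@np.array(q),i)))
im=cv2.imread('pics/w4.png')
g=cv2.cvtColor(im,cv2.COLOR_BGR2HSV)
m=((g[...,1]<70)&(g[...,2]>60))
for r in range(155,218,5): 
    x=np.nonzero(m[r,260:385])[0]+260; print(r,(r-120)*2,'->',(x.min()-180)*2,(x.max()-180)*2+2 if len(x) else '')
col=np.nonzero(m[150:205,322])[0]+150; print('col322 rows',(col.min()-120)*2)
E
```

```text
endL [198.6 109. ]
endR [372.  109.3]
farL [197.6  74.7]
farR [373.1  75.1]
topL [193.7 116.4]
topR [376.9 116.8]
hole1 [285.1 217.8]
tipend [284.4 448.3]
webL [238.  243.3]
webR [332.1 243.5]Traceback (most recent call last):
  File "<stdin>", line 12, in <module>
    return umr_minimum(a, axis, None, out, keepdims, initial, where)
ValueError: zero-size array to reduction operation minimum which has no identity
```

The prediction matches the picture to about 1 mm, giving the hinge in the tool frame as about (169, 44.5, 0) mm. The target TCP is (0.6213, -0.1597, 0.264) with tool y along +x. I'll raise and rotate the arm, then travel to a point above the mount.

Call:
{"method": "send_rows", "body": {"rows": "-10 0 0 -0.146 10; -10 0 0 -0.146 10; -10 0 0 -0.147 10; 0 0 0 -0.147 10; 0 0 0 0 10"}}

```text
t: 7.95
ee_pos: [0.4221, 0.2774, 0.329]
eef_rot: [[-0.001, 1.0, -0.001], [-0.001, -0.001, -1.0], [-1.0, -0.001, 0.001]]
contact_force: [0.3, -0.2, -0.6]
grip_width: 0.0202
```

Call:
{"method": "send_rows", "body": {"rows": "0 22 48 0 10; 0 22 48 0 10; 0 22 48 0 10; 0 22 48 0 10; 0 22 48 0 10"}}

```text
t: 8.57
ee_pos: [0.5326, 0.0358, 0.329]
eef_rot: [[-0.001, 1.0, -0.005], [0.0, -0.005, -1.0], [-1.0, -0.001, -0.0]]
contact_force: [0.8, 1.0, -0.8]
grip_width: 0.0204
```

Call:
{"method": "send_rows", "body": {"rows": "0 22 48 0 10; 0 22 48 0 10; 0 22 48 0 10; 0 22 48 0 10; 0 0 0 0 10"}}

```text
t: 9.2
ee_pos: [0.6211, -0.1578, 0.3286]
eef_rot: [[-0.0, 1.0, -0.007], [-0.0, -0.007, -1.0], [-1.0, -0.0, 0.0]]
contact_force: [-1.0, 0.1, -1.4]
grip_width: 0.0203
```

Call:
{"method": "send_rows", "body": {"rows": "0 0 0 0 10; 0 0 0 0 10; 0 0 0 0 10"}}

```text
t: 9.57
ee_pos: [0.62, -0.1535, 0.3297]
eef_rot: [[-0.0, 1.0, 0.0], [0.0, 0.0, -1.0], [-1.0, -0.0, -0.0]]
contact_force: [-0.5, -0.2, -1.4]
grip_width: 0.0207
```

```bash
python3 - <<'E'
from snap import *
im,i=snap('w5'); cv2.imwrite('pics/w5c.png',cv2.resize(im[80:300,160:480],None,fx=2.5,fy=2.5,interpolation=2))
E
```

```text
w5 t 9.57 tcp [ 0.62   -0.1535  0.3297] y [ 1.e+00  4.e-04 -2.e-04] x [-2.e-04  1.e-04 -1.e+00] F [-0.5 -0.2 -1.4] w 0.0207 vel 0.29
```

View pics/w5c.png

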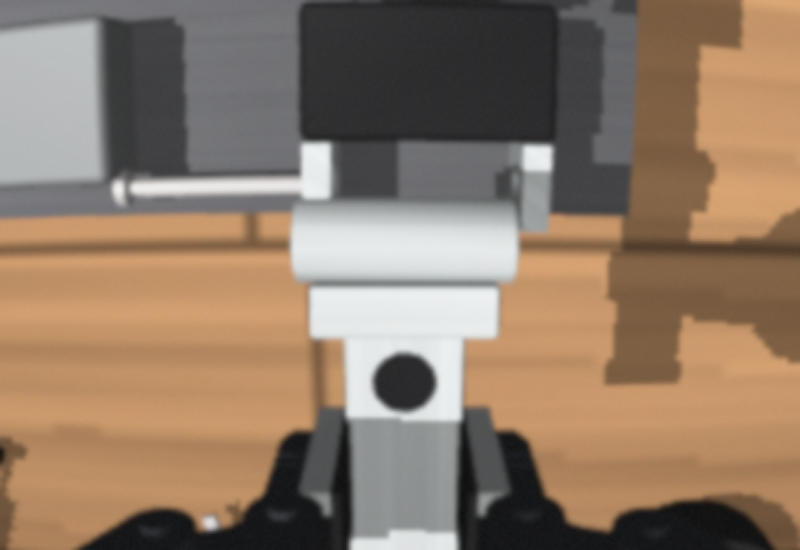

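The view shows the lugs at crop x 301–332 and 522–553, the bulkhead edge at y 141, and the barrel at x 292–518, y 202–282. I'll compute the fine offset.

```bash
python3 - <<'E'
from h import *
i=np.load('info_w5.npy',allow_pickle=True).item()
u=lambda x,y:((x+.5)/2.5-.5+160,(y+.5)/2.5-.5+80)
for nm,x,y,z in(('Lout',301,165,.108),('Lin',332,165,.108),('Rin',522,155,.108),('Rout',553,155,.108),('bulkL',305,140,.114),('bulkR',552,140,.114),('RlugFrontTop',536,172,.108)):
    print(nm,plane('wrist',*u(x,y),z,i).round(4))
s=ctrl.observe();T=s['ee_pos'];R=s['eef_rot']
print('barrel far edge tool',(R.T@(plane('wrist',*u(405,202),T[2]-.1692,i)-T)).round(4))
for x in(292,518): print('barrel end (z=+3mm)',(R.T@(plane('wrist',*u(x,235),T[2]-.1652,i)-T)).round(4))
print('near edge',(R.T@(plane('wrist',*u(405,283),T[2]-.1622,i)-T)).round(4))
im=cv2.imread('pics/w5.png')
E
```

```text
Lout [ 0.6726 -0.1281  0.108 ]
Lin [ 0.6725 -0.1359  0.108 ]
Rin [ 0.6753 -0.1829  0.108 ]
Rout [ 0.6755 -0.1908  0.108 ]
bulkL [ 0.6794 -0.13    0.114 ]
bulkR [ 0.6797 -0.1892  0.114 ]
RlugFrontTop [ 0.6711 -0.1866  0.108 ]
barrel far edge tool [0.1692 0.0517 0.0003]
barrel end (z=+3mm) [ 0.1652  0.0465 -0.0198]
barrel end (z=+3mm) [0.1652 0.0465 0.0204]
near edge [0.1622 0.0384 0.0003]
```

Call:
{"method": "send_rows", "body": {"rows": "0 2.2 5.9 0 10; 15 0 0 0 10; 15 0 0 0 10; 10 0 0 0 10; 0 0 0 0 10"}}

```text
t: 10.25
ee_pos: [0.622, -0.1603, 0.2884]
eef_rot: [[-0.002, 1.0, -0.0], [0.001, -0.0, -1.0], [-1.0, -0.002, -0.001]]
contact_force: [-0.3, -0.6, -0.3]
grip_width: 0.0202
```

Call:
{"method": "send_rows", "body": {"rows": "0 0 0 0 10; 0 0 0 0 10"}}

```text
t: 10.5
ee_pos: [0.6226, -0.1604, 0.2902]
eef_rot: [[0.001, 1.0, -0.0], [-0.0, -0.0, -1.0], [-1.0, 0.001, 0.0]]
contact_force: [0.9, 0.3, -0.6]
grip_width: 0.0205
```

```bash
python3 - <<'E'
from snap import *
im,i=snap('w6'); cv2.imwrite('pics/w6c.png',cv2.resize(im[90:250,220:430],None,fx=3.5,fy=3.5,interpolation=2))
E
```

```text
w6 t 10.5 tcp [ 0.6226 -0.1604  0.2902] y [ 1.e+00 -1.e-04  8.e-04] x [ 8.e-04 -3.e-04 -1.e+00] F [ 0.9  0.3 -0.6] w 0.0205 vel 0.21
```

View pics/w6c.png

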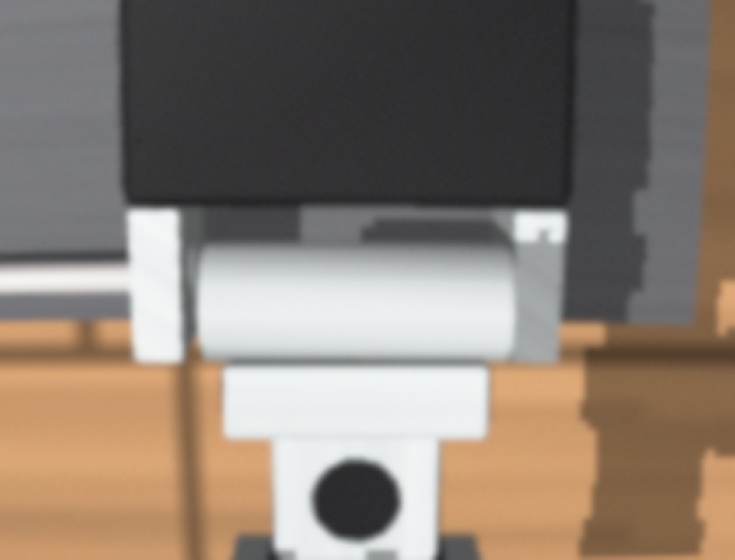

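The view shows the barrel centred between the lugs, with clearance to the bulkhead: left lug at x 131–182, right lug at 514–562, lug front edges at y≈360, bulkhead edge at y≈205.

```bash
python3 - <<'E'
from h import *
i=np.load('info_w6.npy',allow_pickle=True).item()
u=lambda x,y:((x+.5)/3.5-.5+220,(y+.5)/3.5-.5+90)
for nm,x,y,z in(('Lf out',134,361,.108),('Lf in',184,361,.108),('Rf in',512,361,.108),('Rf out',558,361,.108),('Lb out',129,209,.108),('Rb out',567,211,.108),('bulkL',130,205,.114),('bulkR',570,205,.114)):
    print(nm,plane('wrist',*u(x,y),z,i).round(4))
s=ctrl.observe();T=s['ee_pos'];R=s['eef_rot']
print('far edge tool',(R.T@(plane('wrist',*u(355,243),T[2]-.1692,i)-T)).round(4))
for x in(197,516): print('end',(R.T@(plane('wrist',*u(x,300),T[2]-.1640,i)-T)).round(4))
print('bottom row of barrel/web',(R.T@(plane('wrist',*u(355,362),T[2]-.1622,i)-T)).round(4),T.round(4))
E
```

```text
Lf out [ 0.6559 -0.1282  0.108 ]
Lf in [ 0.6559 -0.1357  0.108 ]
Rf in [ 0.6559 -0.1834  0.108 ]
Rf out [ 0.6559 -0.1903  0.108 ]
Lb out [ 0.6783 -0.1285  0.108 ]
Rb out [ 0.678  -0.1906  0.108 ]
bulkL [ 0.6796 -0.1299  0.114 ]
bulkR [ 0.6796 -0.1898  0.114 ]
far edge tool [1.692e-01 5.250e-02 1.000e-04]
end [ 0.164   0.0461 -0.0198]
end [0.164  0.0462 0.0204]
bottom row of barrel/web [1.622e-01 3.850e-02 1.000e-04] [ 0.6225 -0.1604  0.2902]
```

Call:
{"method": "send_rows", "body": {"rows": "8 -0.4 -1.1 0 10; 8 0 0 0 10; 6 0 0 0 10; 4 0 0 0 10; 0 0 0 0 10"}}

```text
t: 11.18
ee_pos: [0.6219, -0.1593, 0.2633]
eef_rot: [[-0.001, 1.0, -0.0], [0.0, -0.0, -1.0], [-1.0, -0.001, -0.0]]
contact_force: [-0.3, 0.2, -0.9]
grip_width: 0.0201
```

Call:
{"method": "send_rows", "body": {"rows": "0 0 0 0 10; 0 0 0 0 10; 0 0 0 0 10"}}

```text
t: 11.55
ee_pos: [0.622, -0.1593, 0.2639]
eef_rot: [[0.0, 1.0, -0.0], [-0.0, -0.0, -1.0], [-1.0, 0.0, 0.0]]
contact_force: [0.6, -0.6, -0.8]
grip_width: 0.0202
```

```bash
python3 - <<'E'
from snap import *
im,i=snap('w7'); a=cv2.resize(im[90:250,220:430],None,fx=3.5,fy=3.5,interpolation=2)
cv2.imwrite('pics/w7c.png',a)
for n in('scene','side'): cv2.imwrite(f'pics/{n}7.png',ctrl.read_camera(n))
E
```

```text
w7 t 11.55 tcp [ 0.622  -0.1593  0.2639] y [ 1.e+00 -3.e-04  3.e-04] x [ 3.e-04 -0.e+00 -1.e+00] F [ 0.6 -0.6 -0.8] w 0.0202 vel 0.1
```

View pics/w7c.png

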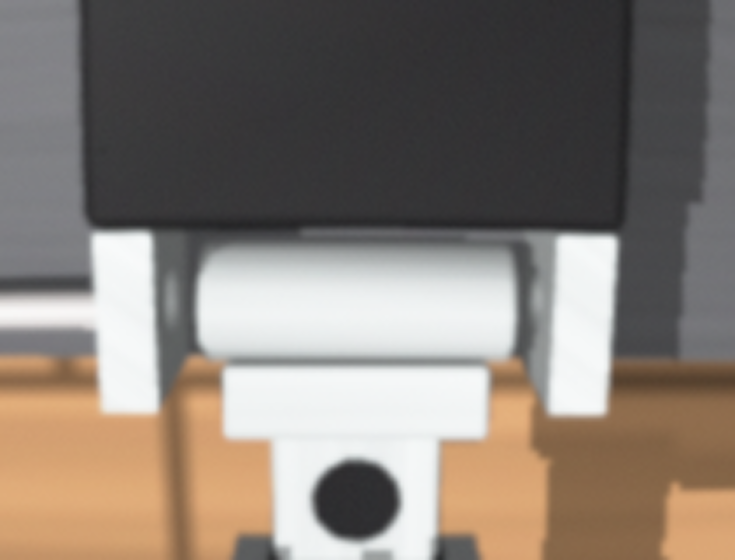

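The barrel is centred in the gap with no contact (force is at noise level). The lug holes show at crop (170,297) and (538,297), level with the barrel's middle at y≈300. One last numeric check.

```bash
python3 - <<'E'
from h import *
i=np.load('info_w7.npy',allow_pickle=True).item()
u=lambda x,y:((x+.5)/3.5-.5+220,(y+.5)/3.5-.5+90)
c=lambda p:((p-[220,90]+.5)*3.5-.5).round(1)
for nm,p in(('holeL',(.6662,-.1354,.095)),('holeR',(.6662,-.1834,.095)),('barrelL',(.6662,-.1395,.095)),('barrelR',(.6662,-.1795,.095)),('far',(.6742,-.1594,.095))): print(nm,c(proj('wrist',p,i)))
for x,y in((100,413),(607,415)): print('front top',plane('wrist',*u(x,y),.108,i).round(4))
for x in(83,632): print('bulk',plane('wrist',*u(x,226),.114,i).round(4))
# hole rays cut with the inner lug faces -> x,z of lug hole
for x,y,yf in((170,297,-.1355),(538,297,-.1833)):
    e,d=ray('wrist',*u(x,y),i); print('hole on face',(e+d*(yf-e[1])/d[1]).round(4))
f=cv2.vconcat([cv2.resize(cv2.imread(f'pics/{n}7.png')[y:y+70,x:x+140],None,fx=4,fy=4,interpolation=2) for n,x,y in(('scene',265,220),('side',245,115))]); cv2.imwrite('pics/f7.png',f)
E
```

```text
holeL [172. 307.]
holeR [537.5 307.4]
barrelL [202.7 306.8]
barrelR [508.2 307.1]
far [354.7 245.7]
front top [ 0.6558 -0.128   0.108 ]
front top [ 0.6556 -0.1906  0.108 ]
bulk [ 0.6798 -0.1288  0.114 ]
bulk [ 0.6799 -0.1907  0.114 ]
hole on face [ 0.6679 -0.1355  0.0968]
hole on face [ 0.6677 -0.1833  0.0956]
```

View pics/f7.png

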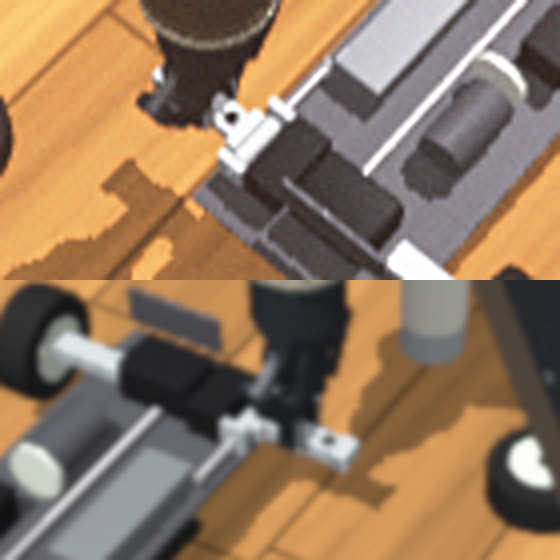

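The hinge sits at about (0.6665, -0.1594, 0.095). The mount measures (0.6657 to 0.6678, -0.1594, 0.095 to 0.096), so this is within tolerance. The overview crops show the arm level and pointing out, with nothing disturbed nearby. I'm handing in.

```bash
python3 -c "
from h import *
ctrl.hand_in(); s=ctrl.observe(); print(s['t'],s['ee_pos'],s['contact_force'],s['grip_width'])"
```

```text
the job is handed in; nothing more can be done
the job is handed in; nothing more can be done
```

I picked up the rightmost of the three loose arms and brought its barrel between the lugs of the empty right mount from above. I handed the job in at about 12 s, with the gripper still holding it there, still and level. No verdict is reported.

**Last checks:**
- **Position:** the barrel centre is at about (0.6665, -0.1594, 0.095). The mount, taken from the lug and bulkhead edges, is at about (0.6663, -0.1594, 0.095). Those edges differ by about 1.2 mm in x: 0.6657 from the lug fronts and 0.6669 from the bulkhead.
- **Contact:** the tool force was about 1 N, which is noise plus the part's weight, so I saw no sign of it leaning on the car.
- **Other objects:** the last crops around the mount showed nothing disturbed. I did not measure the bystanders' positions again.

**What disagreed:**
- The lug holes, judged by eye in the last picture, came out about 1.5 mm deeper into the car and about 1 mm higher. That is within the 3 mm tolerance, so I left the pose as it was.
- The gripper read 20.2 mm on the 22 mm web.
- There was an upward force of about 12 N while closing at the table, which went away on lifting.

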